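# Clear the batter drive deck and press the agitator home

### The job

With the scraper block, not with the fingers, wipe the three pieces of baked wafer off the deck of the drive unit into its green crumb tray, then stand the scraper upright on the bench again and let it go. Then take the agitator from its stand by the blue grip, turn it until its splines mesh with the brass coupling in the deck, slide it fully home against the spring and finish while still holding it pressed home: do not let go. Leave the jar and the tin where they are.

Things in the scene. Friction and masses are not known exactly. Their poses are not given: they have to be found in the camera images.
- unit: Fixed low steel drive unit, flat deck 60 mm above the bench. Origin on the bench right below the coupling's axis. In its axes the deck spans x -75..75, y -150..110 mm. A grey control strip on the far edge (x 75..115 mm) is 78 mm high, its knob 90 mm. A green crumb tray joins its +y end. Turned by up to 0.3 rad.
- tray (a point): Centre of the floor of the green crumb tray at the unit's +y end, 10 mm above the bench; axes as the unit's. The tray spans 150 mm along x and 125 mm along y (unit y 110..235 mm), walls 4 mm thick, rims 45 mm above the bench, so 15 mm below the deck; open on top.
- coupling: Brass splined coupling flush in the deck; it does not turn. Origin at the centre of its mouth at deck height, z up. Outside 55 mm, bore 38 mm diameter; six inward teeth 4 mm wide leave a free 24 mm circle. Between them six grooves 60 degrees apart, one along its own +x axis. Its yaw varies. A stem meshes within about 6 degrees either way.
- plunger (a joint): Spring plunger in the coupling's bore: 0 up (top 20 mm below the deck), grows as it is pushed down (m), end stop 0.012. It pushes up with 4 N at 0 and 12 N at 0.008, where the agitator is fully home: the agitator's weight alone does not push it down, it stays home only while pressed.
- rotor_grip (a point): Centre of the agitator's blue grip bar, half-way up it; z up, x along the bar. Bar 50 mm long (x), 14 mm thick (y), 36 mm high; the paddles' tops are 29 mm below this point, the flange's underside 54 mm below. About 0.28 kg. Starts upright in the stand, turned by up to 0.6 rad to it. When home, this point is 54 mm above the deck.
- rotor: The whole agitator. Origin: centre of the underside of its 60 mm round flange, which rests on the deck when home; axes as rotor_grip. Orange paddles above it reach 42 mm radius. Below it a stem 28 mm long: core 21 mm diameter, six ribs 5 mm wide to 17 mm radius, 60 degrees apart, two of them along the bar's x axis.
- stand: Fixed white parking block 90 x 90 x 45 mm, with a plain round hole of 41 mm through its middle in which the agitator's stem hangs, flange on top. Origin at the centre of its underside.
- scraper_grip (a point): Centre of the scraper block's red grip rib; z up, x along the blade. Rib 80 mm long (x), 20 mm thick (y), its middle 50 mm above the underside, top 77.5 mm. White foot 120 (x) x 30 (y) x 25 mm high; its flat long sides push. About 0.22 kg. Starts upright on the bench right or left of the unit, the stand on the other side.
- scraper: The scraper block as a whole; origin at the centre of its underside, axes as scraper_grip.
- chip0_mid (a point): Centre of a brown piece of baked wafer, 38 x 32 x 8 mm, about 12 g, lying flat on the deck, between unit x -22..22 mm and unit y -60..-52 mm.
- chip1_mid (a point): Centre of a brown piece of baked wafer, 38 x 32 x 8 mm, about 12 g, lying flat on the deck, between unit x -22..22 mm and unit y -5..12 mm, over the coupling.
- chip2_mid (a point): Centre of a brown piece of baked wafer, 38 x 32 x 8 mm, about 12 g, lying flat on the deck, between unit x -22..22 mm and unit y 60..80 mm.
- chip0: The wafer piece of chip0_mid; origin at the centre of its underside.
- chip1: The wafer piece of chip1_mid; origin at the centre of its underside.
- chip2: The wafer piece of chip2_mid; origin at the centre of its underside.
- jar: Bystander: amber jar, 70 mm wide, 110 mm high, origin at the centre of its underside. Leave alone.
- tin: Bystander: tin can, 72 mm wide, 100 mm high, origin at the centre of its underside. Leave alone.

How it is judged:
On the way, in this order (a step that is already met when the one before it is completed fails the run):
1. all three wafer pieces lie in the crumb tray (z of chip0_mid in the frame of tray between -0.005 and 0.033 m and x of chip0_mid in the frame of tray between -0.073 and 0.073 m and y of chip0_mid in the frame of tray between -0.061 and 0.061 m and z of chip1_mid in the frame of tray between -0.005 and 0.033 m and x of chip1_mid in the frame of tray between -0.073 and 0.073 m and y of chip1_mid in the frame of tray between -0.061 and 0.061 m and z of chip2_mid in the frame of tray between -0.005 and 0.033 m and x of chip2_mid in the frame of tray between -0.073 and 0.073 m and y of chip2_mid in the frame of tray between -0.061 and 0.061 m), for 0.2 s.
2. the scraper stands on the bench, let go (height (world z) of scraper_grip between 0.044 and 0.056 m and angle between scraper_grip's own z axis and vertical below 0.15 rad and contact force between scraper and the arm below 0.1 N and contact force between scraper and the fingers below 0.1 N), for 0.2 s.
3. the agitator is meshed, fully home and pressed against the spring (z of rotor_grip in the frame of coupling below 0.0565 m and horizontal distance between rotor_grip and coupling below 0.005 m and angle between rotor_grip's own z axis and vertical below 0.08 rad and value of joint plunger above 0.006 m and contact force between rotor and the fingers above 2 N), for 0.2 s.
At the end, for the whole second after the job is handed in: Agitator upright (0.08 rad), within 5 mm of the coupling's axis and 2.5 mm of home depth, plunger down over 6 mm, still gripped (over 2 N) and at rest; the three wafer pieces in the crumb tray; the scraper standing upright on the bench (0.15 rad), let go (all of step 1 and all of step 2 and all of step 3 and linear speed of rotor below 0.02 m/s); the arm keeps its last pose, push and grip.
It fails at once if a wafer piece is touched with the fingers (contact force between the fingers and chip0 above 0.3 N or contact force between the fingers and chip1 above 0.3 N or contact force between the fingers and chip2 above 0.3 N).
It fails at once if the jar or the tin is moved by more than 30 mm (distance of any of jar, tin from where it was at the start of the episode above 0.03 m).
It also fails if it takes over 72 s, if anything falls off the work surface, if the arm or the gripper's body presses on something with over 40 N, if the wrist force passes 120 N, or if a joint passes its speed limit or range.

### The arm

A 7-joint arm with a two-finger parallel gripper is mounted at the origin on the work surface. World frame = base frame: x ahead of the robot, y to its left, z up, the work surface at z = 0. Lengths are in m, angles in rad, forces in N, time in s.
With the tool pointing down it reaches from about 0.4 to 0.85 m from the base axis. Payload 10.4 kg.
Tool frame: the origin (TCP) lies midway between the tips of the shut fingers; the grasp point (between the pads) lies arm.pinch_z behind it (arm.pinch_z is the distance from the TCP to the grasp point, in m); z points along the fingers, y is the direction in which the jaws open and shut (so a half turn about z gives the same grasp; the last joint's range is limited). The gripper opens to 87 mm and grips with 3 to 60 N. Pads are 19 mm wide; open, the fingers measure 117 mm over their backs; the gripper's body (75 mm by 190 mm) begins 51 mm behind the grasp point.
Start: joints at [-1.177, 0.332, -0.065, 1.46, 0.022, 1.35, -0.088], TCP at [0.253, 0.572, 0.223] pointing down, gripper open.
Joint ranges: [-2.6, 2.6], [-0.5, 2.12], [-1.47, 1.34], [0.16, 2.42], [-1.27, 4.41], [0.06, 2.06], [-2.6, 2.6]. Speed limits (rad/s): [2.22, 2.22, 2.79, 2.79, 3.14, 3.14, 3.14].

### API

Orientations are given as a unit quaternion [x, y, z, w].
In Python, from workcell import arm gives the robot as it stands.
- The arm moves only by the shell command python3 -m crank 'ROWS'. ROWS is JSON, a list of rows, each a list of 3 entries, a list of its own where there are three numbers: the shift along the tool's x, y, z in cm, then the turn, a rotation vector about the tool's x, y, z in rad, then the finger opening in cm, from 0 to 8.7. In form: [[[dx, dy, dz], [rx, ry, rz], jaw], ...]. A call has 1 to 8 rows; each row is the pose to reach, as a shift and turn from the pose commanded when the call began, along the tool's axes at that moment; what a row does not reach only later rows make up. A row lasts 1/10 s, in which the tool goes at most 50 mm and 8.59 degrees, less where a joint would pass 70% of its speed; a pose out of reach is approached as far as the arm can. A call with a gripper value outside its range is refused whole. The fingers move at their own pace and stop on an object; the grip force is fixed at half the most. Time passes only in rows, so rows that repeat a pose let the fingers close. It gives the time, the measured TCP pose, the force and the opening at its end, in the units of the state.
- arm.observe(): the state, without advancing time (a new reading comes with each control period).
- arm.grab_frame(name): name is "scene" or "side" or "wrist"; returns (picture, depth): 480x640x3 uint8, red, green, blue; 480x640 float32, m along the optical axis (not along the pixel's ray), 0 where there is no reading.
- arm.camera_info(name): a dict with "fx", "fy", "cx", "cy" (pixels), "R" (3x3) and "t" (3): a world point X has camera coordinates R X + t. Camera axes: x right, y down, z forward; pixel columns grow to the right and rows downward; lengths in m; the calibration is good to about 2 mm. A picture is of the moment at which its call begins: read the wrist's pose just before it. camera_info takes no time and is no camera call; for the wrist camera it gives the pose at the moment of the call.
- arm.finish_job(): hands the job in, once; it reports no verdict.
The state is a dict: "time_s": time; "joint_pos": joint angles; "joint_velocities": joint speeds; "joint_torque": joint torques, N m; "position": TCP position; "orientation": TCP orientation; "contact_force": force on the tool from outside, world axes, zero at the start; "torque": the same for the moment, N m; "width": opening from 0.0 (shut) to 1.0 (fully open).
Only numpy, scipy, OpenCV 4.12 (cv2) and the standard library are available. Lean on these libraries where they do the work, as an engineer would, in place of code of your own. Each camera call takes 0.05 s, during which the arm holds its last target. There are 200 camera calls.

## Working session

There is one attempt and no reset: what is moved stays moved. The work goes in short steps, Python scripts to look and compute and a shell command to move; the robot and the scene stay as the last step left them, time stands still between calls to the robot, and variables do not carry over. Pictures are saved under pics/ and viewed, about 8 in all and at most 12, crops included, and the job is handed in when it is done.

```bash
ls; mkdir -p pics
python3 - <<'E'
from workcell import arm
import cv2
print(arm.observe(), arm.pinch_z)
for n in ("scene","side"):
    p,d=arm.grab_frame(n); cv2.imwrite(f"pics/{n}0.png",p[:,:,::-1]); 
    import numpy as np; np.savez(f"pics/{n}0.npz",p=p,d=d)
    print(n,arm.camera_info(n))
E
```

```text
pics
{'time_s': 0.0, 'joint_pos': array([-1.17656992,  0.33291517, -0.0646962 ,  1.46092089,  0.02161744,
        1.34986589, -0.08854478]), 'joint_velocities': array([-1.31214172e-03, -1.02695044e-03,  1.89959906e-04,  8.01454264e-04,
       -4.01761646e-05, -1.92754203e-04,  3.13915505e-04]), 'joint_torque': array([-8.58189396e-04, -6.23242593e+01,  2.43100565e-02, -3.89922094e+01,
       -6.14813925e-02,  3.93814780e-02,  9.65208073e-05]), 'position': array([0.2529005 , 0.57114478, 0.22173663]), 'orientation': array([ 2.06919381e-01,  9.78357742e-01, -6.98544347e-04, -1.06454123e-04]), 'contact_force': array([-0.76377498,  1.04158765,  0.24298812]), 'torque': array([-0.00579858,  0.06424264,  0.00096029]), 'width': 1.0029493567023187} 0.0187
scene {'fx': 572.8155464354746, 'fy': 572.8155464354746, 'cx': 324.00612153178264, 'cy': 245.07689927691652, 'R': array([[ 0.01559698,  0.99979117, -0.01320445],
       [ 0.85743821, -0.02016727, -0.51419159],
       [-0.51435051, -0.00330216, -0.8575737 ]]), 't': array([-0.03472263, -0.47359193,  1.54103039])}
side {'fx': 434.06976120973763, 'fy': 434.06976120973763, 'cx': 314.90896540145064, 'cy': 239.1798387347707, 'R': array([[ 0.85058244, -0.52583672,  0.00229313],
       [-0.3994878 , -0.6490265 , -0.64743656],
       [ 0.34193422,  0.5497821 , -0.7621159 ]]), 't': array([-0.52913013,  0.29646245,  0.75198257])}
```

View pics/scene0.png

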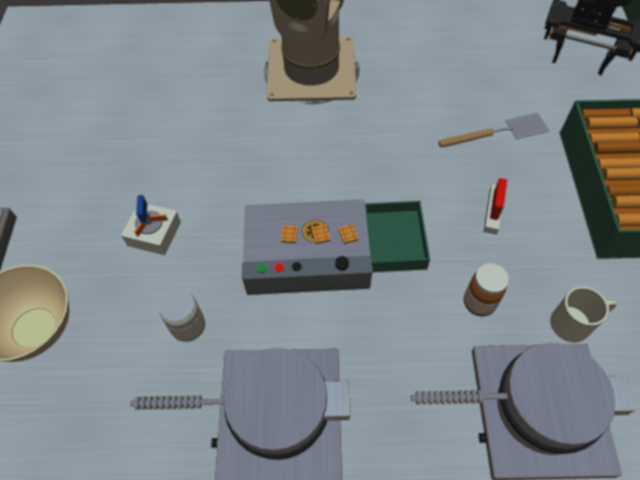

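View pics/side0.png

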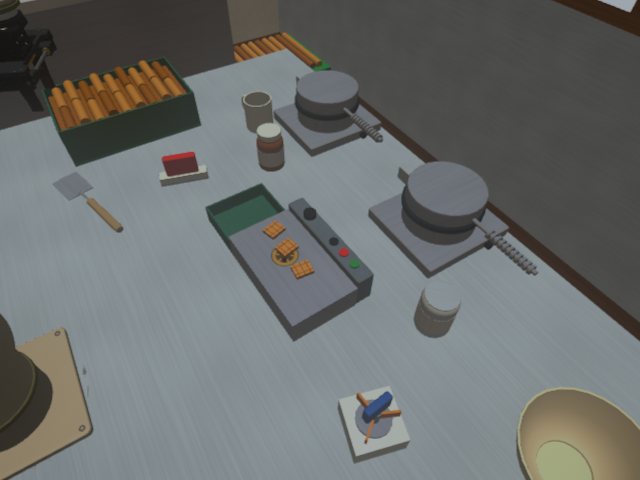

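Scene view: unit at (245–370, 200–290), tray at (400,235), chips at (289,233), (321,233), (347,233), coupling at (314,231). Scraper is at (497,205), the agitator at (145,220), the tin at (180,312) and the jar at (488,290). Next I'll turn these into positions.

```bash
cat > h.py <<'E'
import numpy as np, cv2
from workcell import arm
from scipy.spatial.transform import Rotation as Ro
def cloud(d,ci):
    v,u=np.mgrid[0:480,0:640]
    c=np.stack([(u-ci['cx'])/ci['fx']*d,(v-ci['cy'])/ci['fy']*d,d],-1)
    return (c-ci['t'])@ci['R']
def ray(uv,ci,z):
    uv=np.atleast_2d(uv).astype(float)
    r=np.c_[(uv[:,0]-ci['cx'])/ci['fx'],(uv[:,1]-ci['cy'])/ci['fy'],np.ones(len(uv))]@ci['R']
    o=-ci['R'].T@ci['t']
    return (o+r*((z-o[2])/r[:,2])[:,None])[:,:2]
def hsv(p): return cv2.cvtColor(p,cv2.COLOR_RGB2HSV)
def pca(P):
    c,s,a=cv2.minAreaRect((P[:,:2]*1000).astype(np.float32))
    if s[0]<s[1]: s=s[::-1]; a+=90
    return np.round(c,1),np.round(s,1),round((a+90)%180-90,1)
def tool():
    o=arm.observe(); return np.array(o['position']),Ro.from_quat(o['orientation'])
def plan(target_xy, tcpz, jaw_deg=None):
    """shift in tool cm and rz needed; jaw_deg = world direction of tool y (mod 180)"""
    p,R=tool(); M=R.as_matrix()
    d=np.r_[target_xy,tcpz]-p
    s='shift cm %s'%np.round(M.T@d*100,2)
    Rt=R
    if jaw_deg is not None:
        y=M[:,1]; cur=np.degrees(np.arctan2(y[1],y[0])); dl=(jaw_deg-cur+90)%180-90
        Mt=np.zeros((3,3)); a=np.radians(cur+dl); Mt[:,1]=[np.cos(a),np.sin(a),0]; Mt[:,2]=[0,0,-1]; Mt[:,0]=np.cross(Mt[:,1],Mt[:,2])
        s+='  rotvec %s'%np.round((R.inv()*Ro.from_matrix(Mt)).as_rotvec(),3)
    print(s)
E
python3 - <<'E'
from h import *
for n in ("scene","side"):
    f=np.load(f"pics/{n}0.npz"); p,d=f['p'],f['d']; ci=arm.camera_info(n); W=cloud(d,ci); H=hsv(p).astype(int)
    ok=(d>0)
    h,s,v=H[...,0],H[...,1],H[...,2]
    x,y,z=W[...,0],W[...,1],W[...,2]
    nb=ok&(x>.3)&(x<.75)&(abs(y)<.5)
    R=nb&((h<5)|(h>174))&(s>150)&(v>80)&(abs(y)>.15); print(n,'red',R.sum(),pca(W[R&(z>.07)]),W[R].min(0),W[R].max(0))
    B=nb&(h>100)&(h<125)&(s>150); t=B&(z>z[B].max()-.008); print('blue',B.sum(),pca(W[t]),z[B].max(),np.median(z[t]))
    dk=nb&(z>.05)&(z<.067)&(abs(y)<.2); print('deck',pca(W[dk]),np.median(z[dk]))
    C=nb&(h>5)&(h<20)&(s>120)&(v>80)&(abs(y)<.2)&(z>.045)
    k,L,st,ce=cv2.connectedComponentsWithStats(C.astype(np.uint8))
    for i in range(1,k):
        if st[i,4]>40: print('chip',st[i,4],ce[i],pca(W[L==i]),np.median(z[L==i]))
    G=nb&(h>60)&(h<95)&(s>100)&(y<.3)&(y>0); print('tray',G.sum(),pca(W[G]),pca(W[G&(z<.02)]) if (G&(z<.02)).sum()>20 else '')
    S=nb&(z>.03)&(z<.055)&(y<-.2)&(s<40)&(v>120)&(x<.62); print('stand',S.sum(),pca(W[S]), np.median(z[S]))
    Fo=nb&(z>.012)&(z<.03)&(y>.25)&(s<60)&(v>120)&(x<.6)&(x>.4); print('foot',Fo.sum(),pca(W[Fo]))
    Br=nb&(h>18)&(h<32)&(s>90)&(abs(y)<.12)&(z>.05); print('brass',Br.sum(),pca(W[Br]))
E
```

```text
scene red 271 (array([476.6, 407.2]), array([78.4, 16.9]), -15.9) [0.43841966 0.39046163 0.05341944] [0.51439244 0.4258421  0.0834324 ]
blue 167 (array([ 518.2, -349.5]), array([48.8, 12.4]), 6.0) 0.12075552597032511 0.11661481467422201
deck (array([573.5,   0.8]), array([283.6, 195.8]), -87.9) 0.06019545308470755
chip 299 [319.20735786 232.05016722] (array([557.5,  16.3]), array([57.2, 38.6]), 19.8) 0.06734953299601029
chip 231 [347.995671   233.35497835] (array([566.1,  76.6]), array([40.3, 30.7]), 15.5) 0.06830120510557307
chip 230 [288.93478261 233.55652174] (array([564.2, -46.4]), array([42.4, 30.8]), -2.2) 0.06835073667923294
tray 3252 (array([548.8, 181.1]), array([152.7, 118.5]), 2.2) (array([548.2, 183.2]), array([151.6, 114.3]), 2.2)
stand 919 (array([ 515.4, -351.1]), array([92.8, 92.8]), -18.1) 0.04597545813455605
foot 252 (array([475.3, 409. ]), array([120.8,  30.2]), -16.0)
brass 156 (array([547.7,  -1.7]), array([52.6, 33.6]), -25.5)
side red 138 (array([473.5, 406.4]), array([73.4, 18.9]), -15.4) [0.4362715  0.38986597 0.07356838] [0.50973289 0.4233017  0.08107894]Traceback (most recent call last):
  File "<stdin>", line 9, in <module>
    return umr_maximum(a, axis, None, out, keepdims, initial, where)
ValueError: zero-size array to reduction operation maximum which has no identity
```

Run:
```python
from h import *
plan([.4755,.4075],.16,74.1)
plan([.4755,.4075],.040,74.1)
```

```text
shift cm [-26.98  -5.95   6.19]  rotvec [-0.001 -0.    -0.139]
shift cm [-26.98  -5.93  18.19]  rotvec [-0.001 -0.    -0.139]
```

```bash
python3 -m crank '[[[-5,-1.1,1],[0,0,-0.05],8.7],[[-10,-2.2,2],[0,0,-0.1],8.7],[[-15,-3.3,3.5],[0,0,-0.139],8.7],[[-20,-4.4,4.5],[0,0,-0.139],8.7],[[-24,-5.3,5.5],[0,0,-0.139],8.7],[[-27,-5.95,6.2],[0,0,-0.139],8.7],[[-27,-5.95,6.2],[0,0,-0.139],8.7],[[-27,-5.95,6.2],[0,0,-0.139],8.7]]'
python3 - <<'E'
from h import *
p,d=arm.grab_frame("wrist"); cv2.imwrite("pics/w1.png",p[:,:,::-1])
plan([.4755,.4075],.040,74.1)
ci=arm.camera_info("wrist"); W=cloud(d,ci);H=hsv(p).astype(int);h,s,v=[H[...,i] for i in range(3)];z=W[...,2]
R=(d>0)&((h<5)|(h>174))&(s>150)&(z>.07)&(z<.09); print(R.sum(),pca(W[R]) if R.sum()>20 else '')
E
```

```text
time_s: 0.9
position: [0.4759, 0.4072, 0.1599]
orientation: [0.139, 0.99, -0.0, -0.0]
contact_force: [-0.6, 0.3, -0.9]
width: 1.0
shift cm [-0.08 -0.08 12.04]  rotvec [ 0.    -0.001  0.   ]
3980 (array([470.8, 410.8]), array([78.5, 19.1]), -16.0)
```

View pics/w1.png

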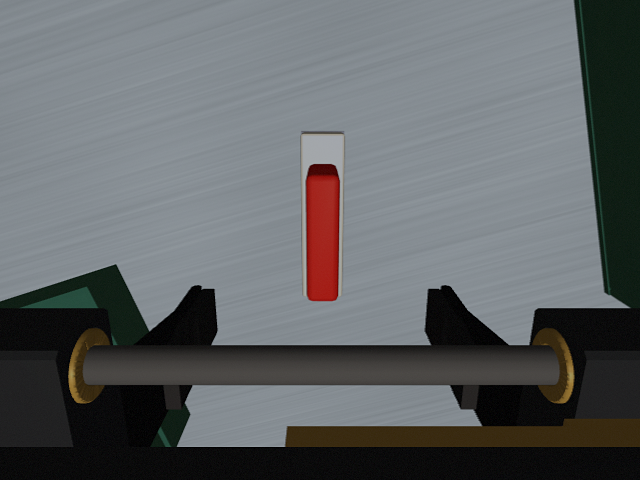

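The wrist view shows the red rib at (322,235), centred between the fingers at x = 215 and 427. Going down to grasp it.

```bash
python3 -m crank '[[[0.2,0,4],[0,0,0],8.7],[[0.25,0,8],[0,0,0],8.7],[[0.25,0,11],[0,0,0],8.7],[[0.25,0,12],[0,0,0],8.7],[[0.25,0,12],[0,0,0],2],[[0.25,0,12],[0,0,0],0],[[0.25,0,12],[0,0,0],0],[[0.25,0,12],[0,0,0],0]]'; python3 -m crank '[[[0,0,0],[0,0,0],0],[[0,0,-2],[0,0,0],0],[[0,0,-5],[0,0,0],0],[[0,0,-9],[0,0,0],0],[[0,0,-12],[0,0,0],0],[[0,0,-12],[0,0,0],0]]'
python3 - <<'E'
from h import *
p,d=arm.grab_frame("wrist"); cv2.imwrite("pics/w2.png",p[:,:,::-1])
plan([.559,-.096],.16,92.2)
E
```

```text
time_s: 1.75
position: [0.4741, 0.4092, 0.0422]
orientation: [0.138, 0.99, 0.001, 0.001]
contact_force: [-0.2, -0.6, -0.1]
width: 0.72
time_s: 2.35
position: [0.4754, 0.4102, 0.1661]
orientation: [0.139, 0.99, 0.003, 0.003]
contact_force: [0.6, 1.1, -0.6]
width: 0.172
shift cm [-22.   -46.28   0.18]  rotvec [ 0.004  0.003 -0.316]
```

View pics/w2.png

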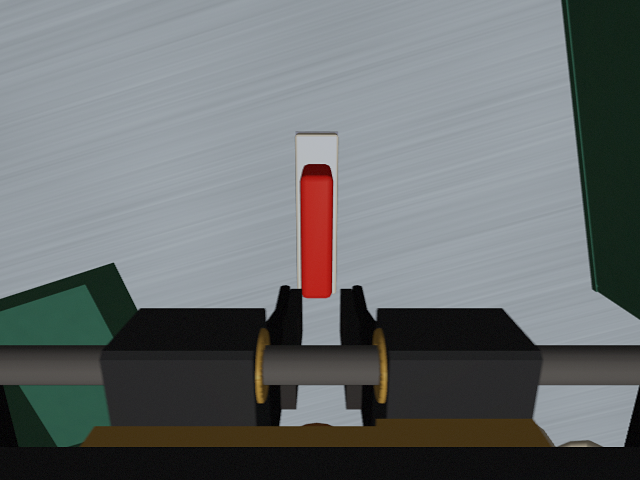

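The grasp missed. The fingers needed more time to close, so I lifted off with the scraper still on the bench at (316,230). I'll retry with a longer close.

```bash
python3 -m crank '[[[0,0,0],[0,0,0],5],[[0,0,2],[0,0,0],5],[[0,0,4],[0,0,0],5],[[0,0,6],[0,0,0],5],[[0,0,8],[0,0,0],5],[[0,0,10.5],[0,0,0],5],[[0,0,12.6],[0,0,0],5],[[0,0,12.6],[0,0,0],5]]'; python3 -m crank '[[[0,0,0],[0,0,0],0],[[0,0,0],[0,0,0],0],[[0,0,0],[0,0,0],0],[[0,0,0],[0,0,0],0],[[0,0,0],[0,0,0],0],[[0,0,0],[0,0,0],0],[[0,0,0],[0,0,0],0],[[0,0,0],[0,0,0],0]]';python3 -m crank '[[[0,0,0],[0,0,0],0],[[0,0,-2],[0,0,0],0],[[0,0,-5],[0,0,0],0],[[0,0,-9],[0,0,0],0],[[0,0,-12],[0,0,0],0],[[0,0,-12],[0,0,0],0],[[0,0,-12],[0,0,0],0]]'
python3 - <<'E'
from h import *
p,d=arm.grab_frame("wrist"); cv2.imwrite("pics/w3.png",p[:,:,::-1])
plan([.559,-.096],.17,92.2)
ci=arm.camera_info("wrist"); W=cloud(d,ci);H=hsv(p).astype(int);h,s,v=[H[...,i] for i in range(3)];z=W[...,2]
R=(d>0)&((h<5)|(h>174))&(s>150); print(R.sum(),np.percentile(z[R],[5,50,95]),pca(W[R]))
E
```

```text
time_s: 3.2
position: [0.471, 0.4063, 0.0301]
orientation: [0.138, 0.99, -0.003, -0.002]
contact_force: [-0.8, 0.1, -0.0]
width: 0.566
time_s: 4.0
position: [0.4736, 0.4088, 0.0352]
orientation: [0.138, 0.99, 0.0, 0.0]
contact_force: [-0.8, -0.1, 5.6]
width: 0.231
time_s: 4.7
position: [0.4733, 0.4084, 0.1543]
orientation: [0.138, 0.99, 0.0, 0.0]
contact_force: [-1.1, -0.6, -2.1]
width: 0.228
shift cm [-22.1  -46.11  -1.63]  rotvec [-0.001 -0.001 -0.316]
10508 [0.16295135 0.19466589 0.19595522] (array([465.2, 409.2]), array([151.1,  66.4]), -82.7)
```

```bash
python3 -m crank '[[[-2,-4.2,0],[0,0,-0.04],0],[[-4,-8.4,0],[0,0,-0.08],0],[[-6,-12.6,0],[0,0,-0.12],0],[[-8,-16.8,0],[0,0,-0.16],0],[[-10,-21,0],[0,0,-0.2],0],[[-12,-25.2,0],[0,0,-0.24],0],[[-14,-29.4,0],[0,0,-0.28],0],[[-16,-33.5,0],[0,0,-0.316],0]]'
python3 - <<'E'
from h import *
plan([.559,-.096],.15,92.2)
E
```

```text
time_s: 5.55
position: [0.5343, 0.0403, 0.1528]
orientation: [-0.02, 1.0, -0.0, -0.001]
contact_force: [0.2, 0.6, -2.0]
width: 0.228
shift cm [ -1.92 -13.71   0.28]  rotvec [-0.    -0.003  0.001]
```

```bash
python3 -m crank '[[[-0.5,-4,0],[0,0,0],0],[[-1,-8,0],[0,0,0],0],[[-1.5,-11.5,0],[0,0,0],0],[[-1.9,-13.8,0.2],[0,0,0],0],[[-1.9,-13.8,0.2],[0,0,0],0],[[-1.9,-13.8,0.2],[0,0,0],0]]'
python3 - <<'E'
from h import *
plan([.559,-.096],.097,92.2)
p,d=arm.grab_frame("scene"); ci=arm.camera_info("scene"); W=cloud(d,ci); cv2.imwrite("pics/s4.png",cv2.resize(p[170:310,190:450,::-1],(780,420),interpolation=cv2.INTER_CUBIC))
H=hsv(p).astype(int);h,s,v=[H[...,i] for i in range(3)];z=W[...,2]
R=(d>0)&((h<5)|(h>174))&(s>150)&(z>.1);print('red',R.sum(),pca(W[R]),z[R].max())
q,d=arm.grab_frame("wrist"); cv2.imwrite("pics/w4.png",q[:,:,::-1])
E
```

```text
time_s: 6.15
position: [0.5587, -0.0947, 0.1508]
orientation: [-0.019, 1.0, 0.0, -0.001]
contact_force: [-0.7, -0.1, -0.6]
width: 0.225
shift cm [-0.04 -0.13  5.38]  rotvec [ 0.    -0.003 -0.001]
red 345 (array([572.4, -95.5]), array([59.2, 27.5]), 9.3) 0.23870173034095132
```

View pics/s4.png

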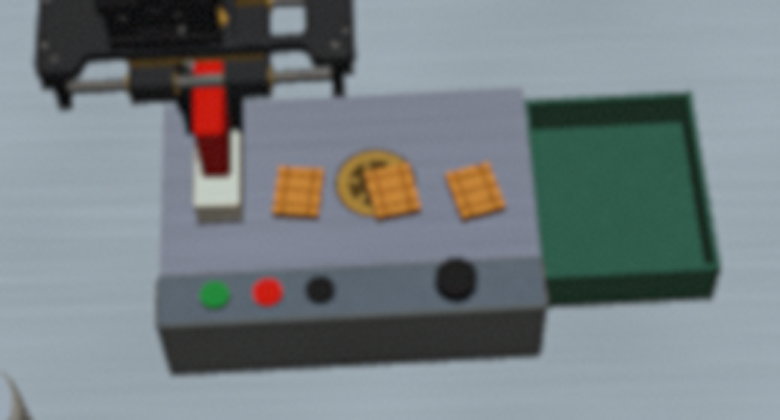

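The scraper hovers at the deck's left end with its foot at crop (217,175), clear of chip0's left edge at (275,190). Lowering it now.

```bash
python3 -m crank '[[[0,-0.2,2.5],[0,0,0],0],[[0,-0.2,4.5],[0,0,0],0],[[0,-0.2,5.2],[0,0,0],0],[[0,-0.2,5.2],[0,0,0],0],[[0,-0.2,5.2],[0,0,0],0],[[0,-0.2,5.2],[0,0,0],0]]'
python3 - <<'E'
from h import *
plan([.559,-.096],.097,92.2)
p,d=arm.grab_frame("side"); ci=arm.camera_info("side"); W=cloud(d,ci)
u=slice(150,640)
cv2.imwrite("pics/sd5.png",cv2.resize(p[150:360,180:420,::-1],None,fx=2.5,fy=2.5,interpolation=cv2.INTER_CUBIC))
# tray/unit target: face to unit y=128 -> centre y=113
y=np.array([-.0384,.9993]); print(np.array([.555,.010])+y*.113)
E
```

```text
time_s: 6.85
position: [0.5605, -0.0965, 0.1017]
orientation: [-0.019, 1.0, 0.0, 0.001]
contact_force: [0.7, -0.4, -2.0]
width: 0.229
shift cm [0.14 0.06 0.47]  rotvec [0.    0.002 0.   ]
[0.5506608 0.1229209]
```

View pics/sd5.png

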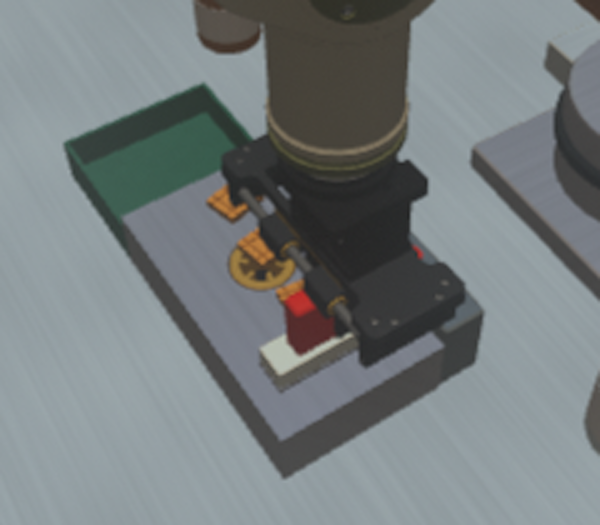

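The side view shows the scraper foot just above the deck at (300,350), behind all three wafers. I'll lower the last 4 mm and start the sweep.

```bash
python3 -m crank '[[[0.1,0,0.4],[0,0,0],0],[[0.1,0,0.4],[0,0,0],0],[[0.1,0.7,0.4],[0,0,0],0],[[0.1,1.6,0.4],[0,0,0],0],[[0.1,2.5,0.4],[0,0,0],0],[[0.1,3.4,0.4],[0,0,0],0],[[0.1,4.3,0.4],[0,0,0],0],[[0.1,5.2,0.4],[0,0,0],0]]'; python3 -m crank '[[[0,1,0],[0,0,0],0],[[0,2,0],[0,0,0],0],[[0,3,0],[0,0,0],0],[[0,4,0],[0,0,0],0],[[0,5,0],[0,0,0],0],[[0,6,0],[0,0,0],0],[[0,7,0],[0,0,0],0],[[0,8,0],[0,0,0],0]]'
python3 - <<'E'
from h import *
plan([.5507,.123],.0975,92.2)
p,d=arm.grab_frame("side")
cv2.imwrite("pics/sd6.png",cv2.resize(p[150:360,180:420,::-1],None,fx=2.5,fy=2.5,interpolation=cv2.INTER_CUBIC))
E
```

```text
time_s: 7.7
position: [0.5567, -0.0438, 0.0966]
orientation: [-0.019, 1.0, 0.0, 0.0]
contact_force: [0.3, -0.4, -2.0]
width: 0.23
time_s: 8.5
position: [0.5537, 0.036, 0.0965]
orientation: [-0.019, 1.0, 0.0, -0.0]
contact_force: [-0.2, -0.2, -1.3]
width: 0.225
shift cm [-0.04  8.71 -0.1 ]  rotvec [ 0. -0. -0.]
```

View pics/sd6.png

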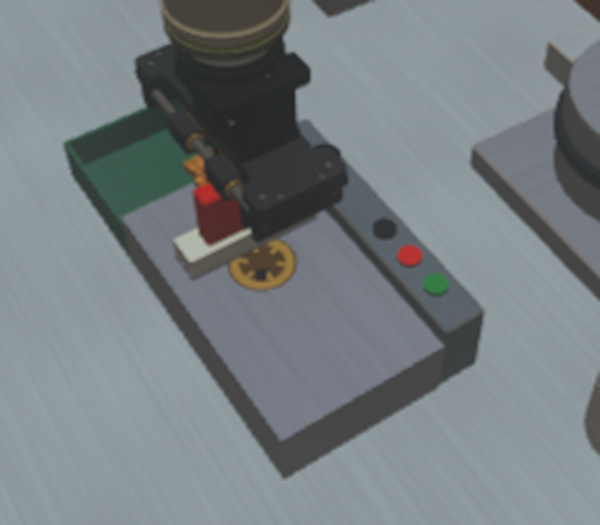

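The deck behind the foot is clear at (260,265), and the wafers are ahead near (190,165). I'll finish the sweep over the edge, then lift and check.

```bash
python3 -m crank '[[[0,1,0],[0,0,0],0],[[0,2,0],[0,0,0],0],[[0,3,0],[0,0,0],0],[[0,4,0],[0,0,0],0],[[0,5,0],[0,0,0],0],[[0,6,0],[0,0,0],0],[[0,7,0],[0,0,0],0],[[0,8,0],[0,0,0],0]]'; python3 -m crank '[[[0,0.7,0],[0,0,0],0],[[0,1.2,0],[0,0,0],0],[[0,1.2,0],[0,0,0],0],[[0,-1,0],[0,0,0],0],[[0,-4,-2],[0,0,0],0],[[0,-8,-5],[0,0,0],0],[[0,-12,-6],[0,0,0],0],[[0,-12,-6],[0,0,0],0]]'
python3 - <<'E'
from h import *
p,d=arm.grab_frame("scene"); ci=arm.camera_info("scene"); W=cloud(d,ci)
cv2.imwrite("pics/s7.png",cv2.resize(p[170:310,190:450,::-1],(780,420),interpolation=cv2.INTER_CUBIC))
H=hsv(p).astype(int);h,s,v=[H[...,i] for i in range(3)];x,y,z=np.moveaxis(W,-1,0)
C=(d>0)&(h>5)&(h<20)&(s>120)&(v>80)&(x>.4)&(x<.7)&(y>-.2)&(y<.3)
k,L,st,ce=cv2.connectedComponentsWithStats(C.astype(np.uint8))
for i in range(1,k):
    if st[i,4]>30: print('chip',st[i,4],ce[i],pca(W[L==i]),z[L==i].min(),np.median(z[L==i]),z[L==i].max())
E
```

```text
time_s: 9.35
position: [0.5506, 0.116, 0.0965]
orientation: [-0.019, 1.0, 0.0, 0.0]
contact_force: [-0.6, -0.3, -2.4]
width: 0.23
time_s: 10.15
position: [0.5562, -0.0125, 0.1589]
orientation: [-0.014, 1.0, -0.001, 0.002]
contact_force: [-1.0, 0.1, -1.9]
width: 0.224
chip 71 [317.78873239 228.53521127] (array([543.5,  15.3]), array([30.5, 14.4]), 45.6) 0.021568564557696204 0.05018650419865668 0.06408990028238451
chip 452 [380.82743363 241.63938053] (array([548.2, 150.9]), array([77.9, 56.1]), -5.6) 0.005409461388412423 0.020428399335104146 0.05297966016738536
```

View pics/s7.png

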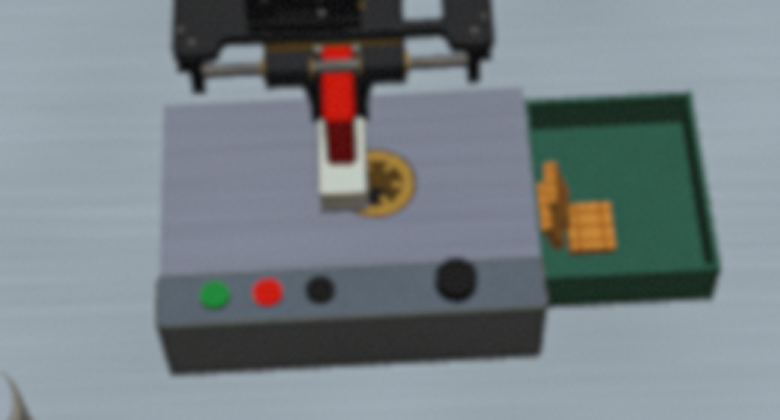

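Nothing is left on the deck. In the tray one piece lies flat at crop (592,227) and the rest lean on the deck-side wall at (552,205). I'll move over the tray for a closer wrist look.

```bash
python3 -m crank '[[[-1,4,-1],[0,0,0],0],[[-3,8,-2],[0,0,0],0],[[-5,12,-3],[0,0,0],0],[[-7,16,-4],[0,0,0],0],[[-8,19,-4],[0,0,0],0],[[-8,19,-4],[0,0,0],0],[[-8,19,-4],[0,0,0],0]]'
python3 - <<'E'
from h import *
ci=arm.camera_info("wrist"); p,d=arm.grab_frame("wrist"); W=cloud(d,ci)
cv2.imwrite("pics/w8.png",p[:,:,::-1])
H=hsv(p).astype(int);h,s,v=[H[...,i] for i in range(3)];x,y,z=np.moveaxis(W,-1,0)
C=(d>0)&(h>5)&(h<20)&(s>120)&(v>60)&(z<.1)&(y>.1)&(y<.25)
k,L,st,ce=cv2.connectedComponentsWithStats(C.astype(np.uint8))
for i in range(1,k):
    if st[i,4]>100: print('chip',st[i,4],ce[i],pca(W[L==i]),z[L==i].min(),np.median(z[L==i]),z[L==i].max())
plan([.474,.409],.16,74.1)
E
```

```text
time_s: 10.9
position: [0.6273, 0.1893, 0.1954]
orientation: [-0.02, 1.0, -0.0, -0.001]
contact_force: [0.0, -0.4, -1.8]
width: 0.227
chip 3187 [255.2977722  117.62566677] (array([555.8, 148.8]), array([57.5, 54.7]), 2.0) 0.008596920398706425 0.03757942745319795 0.05206341530946529
shift cm [14.49 22.7   3.57]  rotvec [-0.001 -0.001  0.316]
```

View pics/w8.png

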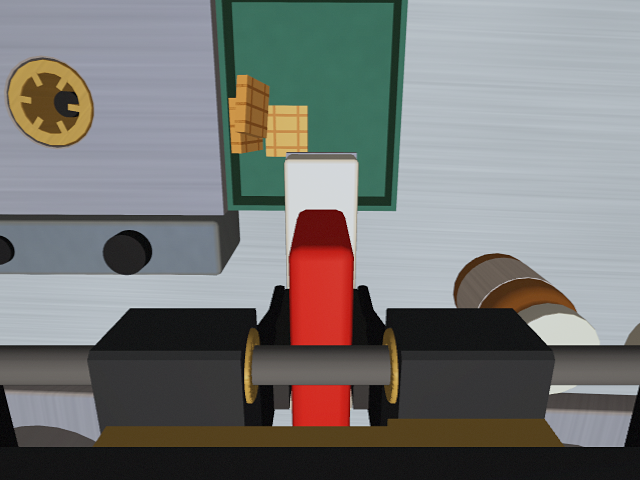

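All three pieces are in the tray: one flat at (287,130) and two leaning on the deck-side wall near (250,115), with tops at z≈0.052, so their centres are about 0.031, under the limit. Now to return the scraper.

```bash
python3 -m crank '[[[2.4,3.8,0],[0,0,0.05],0],[[4.8,7.6,0],[0,0,0.1],0],[[7.2,11.4,0.5],[0,0,0.15],0],[[9.6,15.2,1],[0,0,0.2],0],[[12,19,2],[0,0,0.25],0],[[14.5,22.7,3.5],[0,0,0.316],0],[[14.5,22.7,3.5],[0,0,0.316],0],[[14.5,22.7,3.5],[0,0,0.316],0]]'; python3 -m crank '[[[0,0,3],[0,0,0],0],[[0,0,6],[0,0,0],0],[[0,0,9],[0,0,0],0],[[0,0,11],[0,0,0],0],[[0,0,11.7],[0,0,0],0],[[0,0,11.7],[0,0,0],0],[[0,0,11.7],[0,0,0],0]]'
python3 - <<'E'
from h import *
plan([.474,.409],.036,74.1)
E
```

```text
time_s: 11.75
position: [0.4736, 0.409, 0.161]
orientation: [0.138, 0.99, -0.001, -0.0]
contact_force: [1.4, -0.9, -2.3]
width: 0.231
time_s: 12.45
position: [0.4756, 0.4092, 0.046]
orientation: [0.139, 0.99, 0.001, 0.001]
contact_force: [0.5, 0.9, -1.6]
width: 0.228
shift cm [ 0.15 -0.06  1.  ]  rotvec [ 0.002  0.001 -0.001]
```

```bash
python3 -m crank '[[[0,0,0.4],[0,0,0],0],[[0,0,0.8],[0,0,0],0],[[0,0,0.95],[0,0,0],0],[[0,0,1.0],[0,0,0],0],[[0,0,1.0],[0,0,0],0],[[0,0,1.0],[0,0,0],0]]'
```

```text
time_s: 13.05
position: [0.4744, 0.4095, 0.0352]
orientation: [0.138, 0.99, 0.0, 0.0]
contact_force: [-1.9, -1.5, 5.3]
width: 0.228
```

Contact with the bench (Fz +5 N). Releasing and rising.

```bash
python3 -m crank '[[[0,0,0],[0,0,0],5],[[0,0,0],[0,0,0],5],[[0,0,0],[0,0,0],5],[[0,0,0],[0,0,0],5],[[0,0,0],[0,0,0],5],[[0,0,0],[0,0,0],5]]'; python3 -m crank '[[[0,0,-3],[0,0,0],5],[[0,0,-7],[0,0,0],5],[[0,0,-11],[0,0,0],5],[[0,0,-15],[0,0,0],5],[[0,0,-18],[0,0,0],5],[[0,0,-18],[0,0,0],5]]'
python3 - <<'E'
from h import *
ci=arm.camera_info("wrist"); p,d=arm.grab_frame("wrist"); W=cloud(d,ci);z=W[...,2]
H=hsv(p).astype(int);h,s,v=[H[...,i] for i in range(3)]
R=(d>0)&((h<5)|(h>174))&(s>150)&(z>.07)&(z<.12); print('scraper rib',R.sum(),pca(W[R]),np.median(z[R]))
p,d=arm.grab_frame("side"); W=cloud(d,arm.camera_info("side"));z=W[...,2]
H=hsv(p).astype(int);h,s,v=[H[...,i] for i in range(3)]
R=(d>0)&((h<5)|(h>174))&(s>150)&(W[...,1]>.3)&(W[...,1]<.5)&(W[...,0]<.6)&(W[...,0]>.3); print('side',R.sum(),pca(W[R]),np.percentile(z[R],[2,98]))
plan([.60,.01],.20,96)
plan([.518,-.3495],.20,96)
E
```

```text
time_s: 13.65
position: [0.4743, 0.4094, 0.0345]
orientation: [0.138, 0.99, 0.0, -0.0]
contact_force: [-0.6, -0.9, 0.5]
width: 0.566
time_s: 14.25
position: [0.476, 0.4108, 0.2198]
orientation: [0.139, 0.99, 0.003, 0.002]
contact_force: [0.4, 0.2, 0.3]
width: 0.575
scraper rib 2680 (array([472.3, 410. ]), array([78.4, 18.8]), -16.4) 0.07690408718617908
side 137 (array([473.8, 407.1]), array([74.2, 20.5]), -15.2) [0.07450864 0.08015282]
shift cm [-23.03 -34.98   1.46]  rotvec [ 0.001  0.001 -0.382]
shift cm [-25.   -71.8    1.43]  rotvec [ 0.001  0.001 -0.382]
```

The scraper is upright and released (top at 77 mm). Next I'll view the coupling from above.

```bash
python3 -m crank '[[[-3.5,-4.2,0],[0,0,-0.05],5],[[-7,-8.4,0],[0,0,-0.1],5],[[-10.5,-12.6,0],[0,0,-0.15],5],[[-14,-16.8,0],[0,0,-0.2],5],[[-17.5,-21,0],[0,0,-0.25],5],[[-21,-25.2,0],[0,0,-0.3],5],[[-24.5,-29.4,0],[0,0,-0.35],5],[[-27.8,-33.6,0],[0,0,-0.38],5]]'; python3 -m crank '[[[0,0,0],[0,0,0],5],[[0,0,0],[0,0,0],5],[[0,0,0],[0,0,0],5],[[0,0,0],[0,0,0],5]]'
python3 - <<'E'
from h import *
ci=arm.camera_info("wrist"); p,d=arm.grab_frame("wrist"); np.savez("pics/w9.npz",p=p,d=d,**{k:np.array(v) for k,v in ci.items()})
# rectify deck plane z=.06, 2 px/0.5mm around (.555,.01); image: col = world y, row = -x
S=4; N=320; c0=np.array([.555,.010])
g=np.mgrid[0:N,0:N]; X=c0[0]-(g[0]-N/2)/S/1000; Y=c0[1]-(g[1]-N/2)/S/1000
P=np.stack([X,Y,np.full_like(X,.06)],-1)@ci['R'].T+ci['t']
m=cv2.remap(p,(P[...,0]/P[...,2]*ci['fx']+ci['cx']).astype(np.float32),(P[...,1]/P[...,2]*ci['fy']+ci['cy']).astype(np.float32),cv2.INTER_LINEAR)
H=hsv(m).astype(int);h,s,v=[H[...,i] for i in range(3)]
B=((h>12)&(h<35)&(s>90)&(v>100)).astype(np.uint8); B=cv2.morphologyEx(B,cv2.MORPH_OPEN,np.ones((3,3)))
k,L,st,ce=cv2.connectedComponentsWithStats(B); i=1+st[1:,4].argmax(); B=(L==i).astype(np.uint8)
cn=max(cv2.findContours(B,0,1)[0],key=cv2.contourArea); e=cv2.fitEllipse(cv2.convexHull(cn)); print('ellipse mm',e[1][0]/S,e[1][1]/S,e[2])
cx,cy=e[0]; cw=np.array([c0[0]-(cy-N/2)/S/1000,c0[1]-(cx-N/2)/S/1000]); print('coupling',cw)
a=np.radians(np.arange(0,360)); prof=np.zeros(360)
for r in (14,15,16,17):
    px=(cx-np.sin(a)*r*S); py=(cy-np.cos(a)*r*S)   # angle a from world +x towards +y
    prof+=B[py.round().astype(int),px.round().astype(int)]
F=np.exp(1j*6*a)@prof; t=np.degrees(np.angle(F))/6; print('tooth deg mod60',t,'groove',(t+30)%60,'strength',abs(F)/prof.sum())
print(np.where(prof>=3)[0])
cv2.circle(m,(int(cx),int(cy)),3,(255,0,0),-1); cv2.imwrite("pics/c9.png",np.hstack([cv2.resize(m,(400,400))[:,:,::-1],cv2.resize(cv2.cvtColor(B*255,cv2.COLOR_GRAY2BGR),(400,400))]))
E
```

```text
time_s: 15.15
position: [0.6353, 0.0414, 0.2128]
orientation: [-0.052, 0.999, -0.0, -0.001]
contact_force: [1.3, -0.3, -0.5]
width: 0.578
time_s: 15.55
position: [0.635, 0.0452, 0.2139]
orientation: [-0.052, 0.999, 0.0, -0.001]
contact_force: [0.3, 0.3, -0.5]
width: 0.577
ellipse mm 54.194068908691406 54.346397399902344 46.10772705078125
coupling [0.55140106 0.00773529]
tooth deg mod60 22.61368922873559 groove 52.613689228735595 strength 0.1936606660408941
[  0   1   2   3   4   5   6   7   8   9  10  11  12  13  14  15  16  17
  18  19  20  21  22  23  24  25  26  27  28  29  30  31  42  43  44  45
  46  47  48  49  50  51  52  53  54  55  56  57  58  59  60  61  62  63
  64  65  66  67  68  69  70  71  72  73  74  75  76  77  78  79  80  81
  82  83  84  85  86  87  88  89  90  91  92  93  94  95  96  97  98  99
 100 101 102 103 104 105 106 107 108 109 110 111 112 113 114 115 116 117
 118 119 120 121 122 123 124 135 136 137 138 139 140 141 142 143 144 145
 146 147 148 149 150 151 152 153 154 155 156 157 158 159 160 161 162 163
 164 165 166 167 168 169 170 194 195 196 197 198 199 200 201 202 203 204
 205 206 207 208 209 210 211 254 255 256 257 258 259 260 261 262 263 264
 265 266 267 268 269 270 271 314 315 316 317 318 319 320 321 322 323 324
 325 326 327 328 329 330 331 358 359]
```

View pics/c9.png

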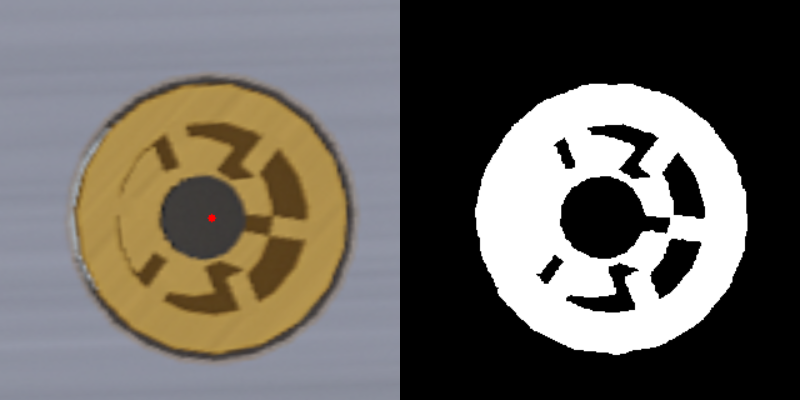

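The rectified view (up = +x, left = +y) shows the coupling centre at (211,217). The teeth are clean at 202.5/262.5/322.5°, so the grooves sit at -7.5° mod 60. Next, measure the agitator from a similar viewpoint so that camera bias cancels.

Run:
```python
from h import *
plan([.602,-.312],.27,96)
```

```text
shift cm [  7.02 -35.16  -5.6 ]  rotvec [ 0.001 -0.001 -0.   ]
```

```bash
python3 -m crank '[[[0.9,-4.4,-1],[0,0,0],6],[[1.8,-8.8,-2],[0,0,0],6],[[2.7,-13.2,-3],[0,0,0],6],[[3.6,-17.6,-4],[0,0,0],6],[[4.5,-22,-5],[0,0,0],6],[[5.4,-26.4,-5.6],[0,0,0],6],[[6.2,-30.8,-5.6],[0,0,0],6],[[7,-35.2,-5.6],[0,0,0],6]]'; python3 -m crank '[[[0,0,0],[0,0,0],6],[[0,0,0],[0,0,0],6],[[0,0,0],[0,0,0],6],[[0,0,0],[0,0,0],6]]'
python3 - <<'E'
from h import *
def top(p,d,ci,zt):
    W=cloud(d,ci); z=W[...,2]; H=hsv(p).astype(int);h,s,v=[H[...,i] for i in range(3)]
    B=(d>0)&(h>100)&(h<130)&(s>120)&(v>40)&(W[...,1]<-.25)&(W[...,1]>-.45)&(W[...,0]>.4)&(W[...,0]<.65)&(abs(z-zt)<.006)
    vu=np.argwhere(B); xy=ray(vu[:,::-1],ci,zt); return B.sum(),pca(xy),np.median(z[B])
for n in ("wrist","scene","side"):
    ci=arm.camera_info(n); p,d=arm.grab_frame(n); cv2.imwrite(f"pics/{n}10.png",p[:,:,::-1]); np.savez(f"pics/{n}10.npz",p=p,d=d)
    if n!="side": print(n,top(p,d,ci,.117))
    else:
        H=hsv(p).astype(int); print(H[405,376])
    if n!='wrist':
        W=cloud(d,ci); H=hsv(p).astype(int);h,s,v=[H[...,i] for i in range(3)]
        B=((h>12)&(h<35)&(s>90)&(v>90)&(abs(W[...,0]-.553)<.05)&(abs(W[...,1]-.009)<.05)).astype(np.uint8)
        xy=ray(np.argwhere(B)[:,::-1],ci,.06); e=cv2.fitEllipse(cv2.convexHull((xy*1000).astype(np.float32))); print(n,'coupling',e)
plan([.518,-.3495],.084,96)
E
```

```text
time_s: 16.4
position: [0.602, -0.3146, 0.271]
orientation: [-0.052, 0.999, 0.0, 0.001]
contact_force: [0.4, 0.1, -1.0]
width: 0.688
time_s: 16.8
position: [0.6027, -0.3119, 0.2706]
orientation: [-0.053, 0.999, 0.0, 0.0]
contact_force: [0.2, -0.3, -0.6]
width: 0.689
wrist (np.int64(1444), (array([ 513.8, -351. ]), array([48.5, 13.5]), 4.9), np.float64(0.11641353489589149))
scene (np.int64(131), (array([ 518.4, -348.9]), array([51.3, 14.4]), 4.8), np.float64(0.11670374173224254))
scene coupling ((553.0001831054688, 7.336494445800781), (53.142093658447266, 53.63613510131836), 172.32705688476562)
[110 142 149]
side coupling ((552.391845703125, 7.1362080574035645), (53.06344223022461, 53.50670623779297), 138.80731201171875)
shift cm [ 8.77 -2.78 18.66]  rotvec [ 0.     0.    -0.001]
```

View pics/wrist10.png

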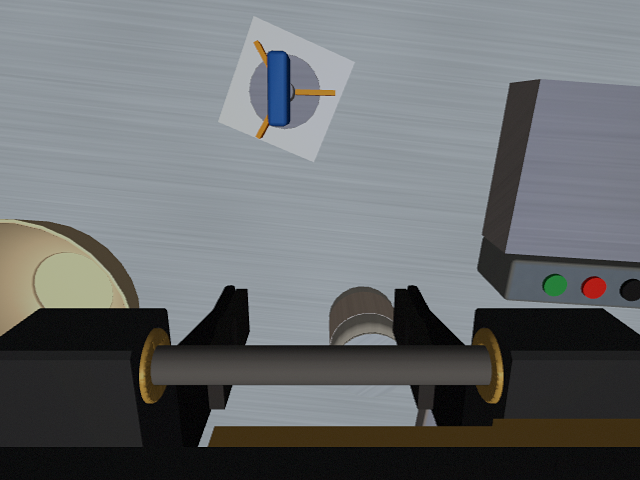

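Run:
```python
from h import *
for n in ("scene","side"):
    f=np.load(f"pics/{n}10.npz"); p,d=f['p'],f['d']; ci=arm.camera_info(n); W=cloud(d,ci); z=W[...,2]
    H=hsv(p).astype(int);h,s,v=[H[...,i] for i in range(3)]
    B=(h>100)&(h<130)&(s>115)&(abs(W[...,0]-.516)<.07)&(abs(W[...,1]+.35)<.07)&(z>.07)
    vv=v[B]; t=B&(z>.113); print(n,B.sum(),t.sum(),pca(ray(np.argwhere(t)[:,::-1],ci,.117)),pca(W[t]),z[t].max())
    # stand top outline at z=.045
    S=(s<45)&(v>110)&(abs(z-.045)<.006)&(abs(W[...,0]-.516)<.09)&(abs(W[...,1]+.35)<.09)
    print('stand',pca(ray(np.argwhere(S)[:,::-1],ci,.045)))
ci=arm.camera_info("wrist"); f=np.load("pics/wrist10.npz"); W=cloud(f['d'],ci)
print('wrist stand',pca(ray([[253,16],[355,63],[316,162],[218,122]],ci,.045)))
```

```text
scene 196 121 (array([ 518.3, -349.5]), array([51.8, 12.3]), 8.4) (array([ 516.2, -350.3]), array([51. , 13.2]), 7.0) 0.12019099367671901
stand (array([ 516.6, -349.7]), array([92.7, 91.3]), 73.1)
side 254 254 (array([ 514.1, -352. ]), array([47.4, 12.1]), 4.6) (array([ 513.9, -352.1]), array([47.3, 12.4]), 3.3) 0.12032601585571513
stand (array([ 513.5, -352. ]), array([91.1, 91.1]), 73.2)
wrist stand (array([ 513.4, -351.7]), array([91.6, 89.8]), 73.8)
```

Estimates agree: grip at (514.5, -351) mm, yaw ≈5°, and grip→coupling displacement ≈(38, 359) mm from both wrist and side. Approaching and grasping.

```bash
python3 -m crank '[[[3,-1,2],[0,0,0.017],6],[[6,-2,4],[0,0,0.017],6],[[9.1,-2.9,7],[0,0,0.017],6],[[9.1,-2.9,10],[0,0,0.017],6],[[9.1,-2.9,10],[0,0,0.017],6],[[9.1,-2.9,10],[0,0,0.017],6]]'
python3 - <<'E'
from h import *
plan([.5145,-.351],.083,95)
E
```

```text
time_s: 17.55
position: [0.5151, -0.3513, 0.1712]
orientation: [-0.043, 0.999, 0.0, 0.0]
contact_force: [-0.0, -0.3, 0.3]
width: 0.692
shift cm [0.06 0.03 8.82]  rotvec [ 0.     0.    -0.001]
```

```bash
python3 -m crank '[[[0,0,3],[0,0,0],6],[[0,0,6],[0,0,0],6],[[0,0,8],[0,0,0],6],[[0,0,8.8],[0,0,0],6],[[0,0,8.8],[0,0,0],6],[[0,0,8.8],[0,0,0],6],[[0,0,8.8],[0,0,0],2],[[0,0,8.8],[0,0,0],0]]'; python3 -m crank '[[[0,0,0],[0,0,0],0],[[0,0,0],[0,0,0],0],[[0,0,0],[0,0,0],0],[[0,0,0],[0,0,0],0],[[0,0,0],[0,0,0],0],[[0,0,0],[0,0,0],0],[[0,0,0],[0,0,0],0],[[0,0,0],[0,0,0],0]]'; python3 -m crank '[[[0,0,0],[0,0,0],0],[[0,0,0],[0,0,0],0],[[0,0,0],[0,0,0],0]]'
```

```text
time_s: 18.35
position: [0.5148, -0.3524, 0.0837]
orientation: [-0.043, 0.999, -0.0, 0.001]
contact_force: [-0.1, 0.5, 0.0]
width: 0.588
time_s: 19.15
position: [0.5142, -0.352, 0.0825]
orientation: [-0.043, 0.999, 0.0, -0.0]
contact_force: [-1.4, 1.0, 0.8]
width: 0.166
time_s: 19.45
position: [0.5142, -0.352, 0.0825]
orientation: [-0.043, 0.999, 0.0, -0.0]
contact_force: [-0.9, 2.1, 1.1]
width: 0.163
```

```bash
python3 -m crank '[[[0,0,-1],[0,0,0],0],[[0,0,-3],[0,0,0],0],[[0,0,-5],[0,0,0],0],[[0,0,-7],[0,0,0],0],[[0,0,-8.5],[0,0,0],0],[[0,0,-8.5],[0,0,0],0],[[0,0,-8.5],[0,0,0],0]]'
python3 - <<'E'
from h import *
for n in ("wrist","side"):
    ci=arm.camera_info(n); p,d=arm.grab_frame(n); W=cloud(d,ci); z=W[...,2]
    H=hsv(p).astype(int);h,s,v=[H[...,i] for i in range(3)]
    B=(h>100)&(h<130)&(s>100)&(d>0)&(abs(W[...,0]-.516)<.07)&(abs(W[...,1]+.35)<.07)&(z>.13)
    print(n,B.sum(),pca(W[B]),np.percentile(z[B],[2,98]))
    cv2.imwrite(f"pics/{n}11.png",p[:,:,::-1])
plan([.5523,.007],.168,82.5)
E
```

```text
time_s: 20.15
position: [0.5141, -0.3521, 0.1671]
orientation: [-0.043, 0.999, 0.0, -0.0]
contact_force: [0.3, -0.7, -2.5]
width: 0.161
wrist 5335 (array([ 489.6, -353.5]), array([75.1, 74.9]), 48.8) [0.17196976 0.26991391]
side 56 (array([ 493.3, -355.4]), array([42.6, 13.8]), 37.4) [0.19892068 0.25750445]
shift cm [-6.9  35.42 -0.15]  rotvec [ 0.001 -0.002  0.216]
```

View pics/side11.png

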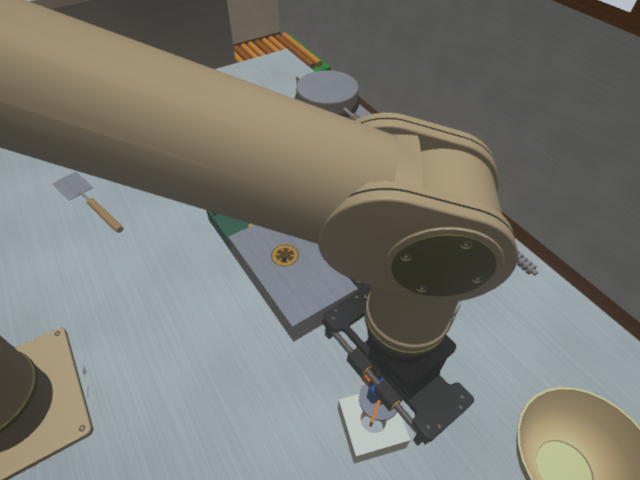

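Agitator is held above the stand hole at (375,405). That was picture 12, so I rely on numbers from here. Carrying it over the coupling.

```bash
python3 -m crank '[[[-0.9,4.4,0],[0,0,0.03],0],[[-1.8,8.8,0],[0,0,0.06],0],[[-2.7,13.2,0],[0,0,0.09],0],[[-3.5,17.6,0],[0,0,0.12],0],[[-4.4,22,0],[0,0,0.15],0],[[-5.2,26.4,0],[0,0,0.18],0],[[-6.1,31,0],[0,0,0.21],0],[[-6.9,35.4,0],[0,0,0.216],0]]'; python3 -m crank '[[[0,0,0],[0,0,0],0],[[0,0,0],[0,0,0],0],[[0,0,0],[0,0,0],0],[[0,0,0],[0,0,0],0]]';python3 - <<'E'
from h import *
plan([.552,.007],.13,82.5)
E
```

```text
time_s: 21.05
position: [0.5523, 0.0085, 0.1666]
orientation: [0.066, 0.998, -0.0, -0.001]
contact_force: [0.8, 0.4, -1.8]
width: 0.163
time_s: 21.45
position: [0.5526, 0.0048, 0.1672]
orientation: [0.067, 0.998, -0.0, -0.0]
contact_force: [-0.6, -0.3, -2.9]
width: 0.164
shift cm [0.09 0.21 3.72]  rotvec [-0.    -0.    -0.002]
```

```bash
python3 -m crank '[[[0.07,0.2,1.5],[0,0,0],0],[[0.07,0.2,3],[0,0,0],0],[[0.07,0.2,3.6],[0,0,0],0],[[0.07,0.2,3.6],[0,0,0],0],[[0.07,0.2,3.6],[0,0,0],0]]';python3 - <<'E'
from h import *
plan([.552,.007],.115,82.5)
ci=arm.camera_info("wrist"); p,d=arm.grab_frame("wrist"); W=cloud(d,ci); np.savez("pics/w12.npz",p=p,d=d)
ci=arm.camera_info("scene"); p,d=arm.grab_frame("scene"); W=cloud(d,ci); H=hsv(p).astype(int);h,s,v=[H[...,i] for i in range(3)]; z=W[...,2]
B=(h>100)&(h<130)&(s>100)&(d>0)&(abs(W[...,0]-.552)<.05)&(abs(W[...,1]-.007)<.05)
print(B.sum(),np.percentile(W[B],[3,50,97],axis=0).round(4))
E
```

```text
time_s: 21.95
position: [0.5527, 0.0081, 0.1321]
orientation: [0.066, 0.998, 0.0, 0.0]
contact_force: [-0.6, 0.2, -1.7]
width: 0.164
shift cm [ 0.06 -0.11  1.71]  rotvec [ 0.     0.001 -0.001]
191 [[ 0.5364 -0.0031  0.1404]
 [ 0.5686  0.0068  0.165 ]
 [ 0.5871  0.0155  0.2166]]
```

Stem bottom is just above the deck. Lowering in small steps and reading the force.

```bash
python3 -m crank '[[[0.05,-0.1,0.5],[0,0,0],0],[[0.05,-0.1,0.9],[0,0,0],0],[[0.05,-0.1,1.1],[0,0,0],0],[[0.05,-0.1,1.3],[0,0,0],0],[[0.05,-0.1,1.4],[0,0,0],0]]';python3 -m crank '[[[0,0,0],[0,0,0],0],[[0,0,0],[0,0,0],0]]'
```

```text
time_s: 22.55
position: [0.5517, 0.0077, 0.1173]
orientation: [0.065, 0.998, 0.0, -0.0]
contact_force: [-0.1, -0.7, -1.9]
width: 0.16
time_s: 22.75
position: [0.5519, 0.0076, 0.1176]
orientation: [0.065, 0.998, 0.0, 0.0]
contact_force: [0.6, 0.1, -2.0]
width: 0.168
```

It entered about 8 mm with no force, so it is meshed. Pushing down to the spring and home.

```bash
python3 -m crank '[[[0,0,0.5],[0,0,0],0],[[0,0,1.0],[0,0,0],0],[[0,0,1.4],[0,0,0],0],[[0,0,1.7],[0,0,0],0],[[0,0,1.9],[0,0,0],0],[[0,0,2.05],[0,0,0],0],[[0,0,2.05],[0,0,0],0],[[0,0,2.05],[0,0,0],0]]'
```

```text
time_s: 23.55
position: [0.5529, 0.0077, 0.0982]
orientation: [0.065, 0.998, 0.0, 0.001]
contact_force: [-0.4, 0.2, 7.5]
width: 0.163
```

```bash
python3 -m crank '[[[0.07,0,0.1],[0,0,0],0],[[0.07,0,0.2],[0,0,0],0],[[0.07,0,0.3],[0,0,0],0],[[0.07,0,0.3],[0,0,0],0],[[0.07,0,0.3],[0,0,0],0]]'; python3 -m crank '[[[0,0,0.1],[0,0,0],0],[[0,0,0.2],[0,0,0],0],[[0,0,0.2],[0,0,0],0]]'
```

```text
time_s: 24.05
position: [0.5526, 0.0078, 0.097]
orientation: [0.065, 0.998, 0.001, 0.002]
contact_force: [-8.1, -0.1, 26.0]
width: 0.166
time_s: 24.35
position: [0.5526, 0.0078, 0.0966]
orientation: [0.066, 0.998, 0.001, 0.002]
contact_force: [-15.7, -0.8, 42.1]
width: 0.171
```

The flange is hard on the deck (the force rose sharply). I'll ease back to about 20 N and undo the sideways bias.

```bash
python3 -m crank '[[[-0.05,0,-0.15],[0,0,0],0],[[-0.05,0,-0.25],[0,0,0],0],[[-0.05,0,-0.25],[0,0,0],0],[[-0.05,0,-0.25],[0,0,0],0]]'; python3 -m crank '[[[0,0,0],[0,0,0],0],[[0,0,0],[0,0,0],0],[[0,0,0],[0,0,0],0],[[0,0,0],[0,0,0],0]]'
python3 - <<'E'
from h import *
print(tool()[1].as_matrix()[:,2])
for n in ("scene","side"):
    ci=arm.camera_info(n); p,d=arm.grab_frame(n); W=cloud(d,ci); H=hsv(p).astype(int);h,s,v=[H[...,i] for i in range(3)]; x,y,z=np.moveaxis(W,-1,0)
    C=(d>0)&(h>5)&(h<20)&(s>120)&(v>80)&(abs(x-.55)<.08)&(y>.11)&(y<.25)
    print(n,'chips',C.sum(),np.percentile(W[C],[2,98],axis=0).round(3).tolist() if C.sum() else '')
    O=(d>0)&(h>5)&(h<20)&(s>120)&(v>80)&(abs(x-.5526)<.05)&(abs(y-.0078)<.05)&(z>.06)
    if O.sum(): print('paddle z',O.sum(),np.percentile(z[O],[2,50,98]))
    R=(d>0)&((h<5)|(h>174))&(s>150)&(abs(x-.474)<.07)&(abs(y-.409)<.06); print('scraper',R.sum(),np.percentile(z[R],98) if R.sum() else '')
E
```

```text
time_s: 24.75
position: [0.5526, 0.0078, 0.0971]
orientation: [0.065, 0.998, 0.001, 0.001]
contact_force: [-8.8, -0.0, 23.1]
width: 0.168
time_s: 25.15
position: [0.5525, 0.0078, 0.0971]
orientation: [0.065, 0.998, 0.001, 0.001]
contact_force: [-9.1, -0.8, 23.5]
width: 0.173
[ 0.00234903  0.00114655 -0.99999658]
scene chips 450 [[0.53, 0.124, 0.01], [0.586, 0.176, 0.051]]
paddle z 125 [0.06610324 0.0828445  0.23504963]
scraper 348 0.08118384968896081
side chips 71 [[0.533, 0.128, 0.015], [0.569, 0.175, 0.052]]
paddle z 36 [0.07082234 0.0852964  0.18848699]
scraper 139 0.08020476518416667
```

```bash
python3 -c "
from workcell import arm
print(arm.finish_job()); o=arm.observe(); print(o['time_s'],o['position'],o['contact_force'],o['width'])"
```

```text
the job is handed in; nothing more can be done
None
the job is handed in; nothing more can be done
```

I did all three parts and handed the job in at about 25 s of the 72 s allowed. It gave no verdict, so what follows is from my own last checks.

- **Wafers:** I swept all three pieces into the tray with the scraper. One lies flat, and two lean on the deck-side wall with their tops at about 52 mm. That puts their centres at about 31 mm by estimate, inside the 43 mm limit.
- **Scraper:** it stands upright where it started, let go, with its rib top at 77–81 mm depending on the camera. The first grasp failed because I lifted before the fingers had closed; it did not move the scraper, and the second grasp held.
- **Agitator:** the stem first slid about 8 mm into the coupling with no force. It is now pressed home, with paddle tops at about 83 to 85 mm (85 expected) and the tool within 0.2 degrees of vertical. I estimate it is within 1 to 2 mm of the coupling's axis.
- **Final push:** 23 N downward, with the grip still closed on the 14 mm bar. I briefly overpressed to 42 N, then eased back. A sideways force of about 9 N remained.
- **Not checked:** I never measured the jar and the tin, but no move went near either.
- **Disagreements:** the scene camera placed the agitator and its stand 3–4 mm further in x than the wrist and side cameras did, so I used the wrist and side values.

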